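Reset the buffet warmer's key switch

ROBOT

A 6-joint arm with a two-finger parallel gripper is mounted at the origin on the work surface. World frame = base frame: x ahead of the robot, y to its left, z up, the work surface at z = 0. Lengths are in m, angles in degrees, forces in N, time in s.
With the tool pointing down it reaches from about 0.25 to 0.775 m from the base axis. Payload 4 kg.
Tool frame: the origin (TCP) lies at the very end of the fingers, on their centre line; the grasp point (between the pads) lies env.grip_point_offset behind it (env.grip_point_offset is the distance from the TCP to the grasp point, in m); z points along the fingers, y is the line along which they close (so a half turn about z gives the same grasp; the last joint's range is limited). The gripper opens to 94 mm and grips with 3 to 60 N. Pads are 16 mm wide; open, the fingers measure 119 mm over their backs; the gripper's body (75 mm by 177 mm) begins 78 mm behind the grasp point.
Start: joints at [-83.199, 4.996, 78.535, -0, 96.463, -5.907], TCP at [0.121, -0.537, 0.206] pointing down, gripper open.
Joint ranges: [-177.83, 177.83], [-43.37, 116.18], [15.69, 146.23], [-61.86, 241.86], [9.47, 152.12], [-147.06, 147.06]. Speed limits (degrees/s): [159.86, 159.86, 180, 180, 180, 180].

INTERFACE

Orientations are given as a 3x3 rotation matrix whose columns are the frame's x, y, z axes.
In Python, from bench import sensors, eyes, env gives the robot as it stands.
- The arm moves only by the tool drive_tool, never from a script. Its argument "commands" is a list of rows, each an object of numbers: "rx", "ry", "rz": the turn, a rotation vector about the world's x, y, z in degrees; "tx", "ty", "tz": the shift along the world's x, y, z in cm; "gripper": the opening, from 0 (shut) to 1 (fully open). A call has 1 to 5 rows; each row shifts and turns the commanded pose from where the row before left it; what a row does not reach is not made up. A row lasts 1/8 s, in which the tool goes at most 62.5 mm and 10.7 degrees, less where a joint would pass 70% of its speed; a pose out of reach is approached as far as the arm can. A call is refused whole if a number of a shift passes 6.25 or a number of a turn 10.7, either way. A call with a gripper value outside its range is refused whole. The fingers move at their own pace and stop on an object; the grip force is fixed at half the most. Time passes only in rows, so rows that do not move let the fingers close. It gives the time, the measured TCP pose, the force, the opening and the grip force at its end, in the units of the state.
- sensors.observe(): the state, without advancing time (a new reading comes with each control period).
- eyes.read_camera(name): name is "scene" or "top"; returns (picture, depth): 420x560x3 uint8, red, green, blue; 420x560 float32, m along the optical axis (not along the pixel's ray), 0 where there is no reading.
- eyes.camera_params(name): a dict with "fx", "fy", "cx", "cy" (pixels), "camera_from_world" (4x4, takes a point from world to camera coordinates). Camera axes: x right, y up, looking along -z (the intrinsics and any distortion apply to the point x, -y, -z); pixel columns grow to the right and rows downward; lengths in m; the calibration is good to about 2 mm. A picture is of the moment at which its call begins. camera_params takes no time and is no camera call.
- env.job_done(): hands the job in; it is judged then, once.
The state is a dict: "time": time; "joints": joint angles; "qd": joint speeds; "tau": joint torques, N m; "position": TCP position; "ee_rot": TCP orientation; "ft_force": force on the tool from outside, world axes, zero at the start; "wrist_torque": the same for the moment, N m; "finger_gap": finger opening in m; "gripper_force": force on a finger pad.
Only numpy, scipy, OpenCV 4.12 (cv2) and the standard library are available. Lean on these libraries where they do the work, as an engineer would, in place of code of your own. Each camera call takes 0.05 s, during which the arm holds its last target. There are 200 camera calls.

TASK

Take the service key from its wooden stand, put it into the key switch on the food warmer's sloping deck and push it down fully against the spring, then turn it clockwise to its stop and back home again to reset the warmer. Withdraw the key and put it back upright in its stand, as deep as it goes; set it down rather than drop it, and leave the cup, jam jar and juice bottle where they are.

Things in the scene. Friction and masses are not known exactly. Their poses are not given: they have to be found in the camera images.
- key_bow (a point): centre of the black bow (handle) of the loose key, about 50 g. Bow 32 mm wide (x), 11 thick (y), 36 tall (z); below it a round steel shaft, 7 mm thick; the whole key is 66 mm long. z runs from tip to bow. It starts standing upright in the stand with its x along the slot, the bow free above. The key is the same after a half turn about z.
- key_tip (a point): centre of the key's lower end, 48 mm below the bow's centre. The last 6 mm of the shaft carry a flat crossbar 20 mm long (x) and 7 mm thick (y), in the plane of the bow. Axes as the key's.
- keyswitch (a joint): angle of the core under the keyhole: 0 = home, where it starts; grows clockwise seen looking down on the plate; stop at 1.05 rad; friction 0.04 N m, no spring. The keyhole is a fixed slot 22 mm (x of switch_spot) by 9 mm (y) through a plate 5 mm thick; the core takes the crossbar with the same 1 mm of play each side, about 0.1 rad either way.
- stand_mouth (a point): centre of the slot's mouth on top of the fixed wooden key stand, a block 70 mm (x) by 50 mm (y) by 30 mm high. Slot 24 mm (x) by 11 mm (y), 22 mm deep, z up; the key stands in it on its tip.
- cup: white mug, 80 mm wide, 85 mm high, loose; origin at the centre of its underside. Leave alone. Cup and stand can be on either side of the warmer.
- jam: jam jar, 60 mm wide, 75 mm high, loose; origin at the centre of its underside. Leave alone.
- juice: juice bottle, 60 mm wide, 140 mm high, loose; origin at the centre of its underside. Leave alone.
- warmer: steel food warmer, 280 mm wide (y), 340 deep (x), fixed: it does not move when pushed. Origin at the underside, below the deck's upper edge; front to -x. The sloping deck is 130 mm along the slope, key switch in its middle, a black dial 95 mm beside it (20 mm high); behind it a level top 108 mm high with a pan to 137 mm.
- switch_spot (a point): middle of the place for the key switch, on the warmer, 6 mm out from the deck. z straight out of the deck, tilted 0.35 rad from vertical to the warmer's front (robot's side); x up the slope. The switch module (60 mm square brass plate) sits off-centre in an oversize cut-out: its keyhole's mouth lies up to 4 mm from this point in y, 2.5 in x, 1 in z, not turned. Find it by touch or sight.
- plunger (a joint): travel of the spring plunger hidden in the keyhole, 0 to 6 mm (4 N at first, 7 N fully down). The key's tip meets it 8 mm below the mouth; fully down the tip is 14 mm below. The key turns only with the plunger pushed 3 mm or more, which brings the crossbar under the plate; once turned the plate keeps it in: it comes out only back home, within about 0.1 rad.
Things that resemble listed ones, but are neither listed nor needed, are in the scene too. Of the things like the part that bears key_bow, leave any that is green, orange or pink; of the rest the larger one is meant.

How it is judged (in metres and radians):
On the way, in this order (a step that is already met when the one before it is completed fails the run):
1. the key is in the key switch, in line with it, and has pushed the plunger down at least 3.5 mm (distance between key_tip and switch_spot below 0.02 m and value of joint plunger above 0.0035 m and z of key_tip in the frame of switch_spot below -0.009 m and angle between the z axis of key_tip and the z axis of switch_spot, either way round below 0.15 rad), for 0.1 s.
2. the switch is turned clockwise to its stop (0.97 rad or more) with the key in it (distance between key_tip and switch_spot below 0.02 m and value of joint keyswitch above 0.97 rad), for 0.1 s.
3. the switch is back home (within 0.09 rad) with the key still in it (distance between key_tip and switch_spot below 0.02 m and value of joint keyswitch below 0.09 rad and z of key_tip in the frame of switch_spot below -0.003 m), for 0.05 s.
4. the key is withdrawn clear of the switch (z of key_tip in the frame of switch_spot above 0.006 m), for 0.1 s.
At the end, for the whole second after the job is handed in: The key stands in its stand's slot, tip at least 17 mm below the slot's mouth and leaning less than 0.3 rad, released and at rest; the key switch is home (below 0.09 rad) (z of key_tip in the frame of stand_mouth below -0.017 m and horizontal distance between key_tip and stand_mouth below 0.008 m and angle between key_tip's own z axis and vertical below 0.3 rad and value of joint keyswitch below 0.09 rad and contact force between the fingers and key below 0.1 N and linear speed of key below 0.03 m/s); the robot touches nothing.
It fails at once if the key is let go high in the air (bow above 140 mm, away from the switch) (contact force between the fingers and key below 0.02 N and height (world z) of key_bow above 0.14 m and distance between key_tip and switch_spot above 0.03 m).
It fails at once if the cup is shifted by more than 30 mm (distance of cup from where it was at the start of the episode above 0.03 m).
It fails at once if the jam jar is shifted by more than 30 mm (distance of jam from where it was at the start of the episode above 0.03 m).
It fails at once if the juice bottle is shifted by more than 30 mm (distance of juice from where it was at the start of the episode above 0.03 m).
It also fails if it takes over 72 s, if anything falls off the work surface, if the arm or the gripper's body presses on something with over 40 N, if the wrist force passes 120 N, or if a joint passes its speed limit or range.

## Working session

There is one attempt and no reset: what is moved stays moved. The work goes in short steps, Python scripts to look and compute and a tool call to move; the robot and the scene stay as the last step left them, time stands still between calls to the robot, and variables do not carry over. Pictures are saved under pics/ and viewed, at most 10 in all, crops included, and the job is handed in when it is done.

Besides the shell and the picture viewer there is one more tool, called after "Emit:" in YAML: its name, and indented under it one key for each argument. drive_tool: Moves the arm, as the interface text tells. Its arguments: {"type":"object","properties":{"commands":{"type":"array"}},"required":["commands"]}

```bash
mkdir -p pics; cat > h.py <<'E'
import numpy as np, cv2
from bench import sensors, eyes, env
def grab(n):
    p,d=eyes.read_camera(n); np.savez(f'/tmp/{n}.npz',p=p,d=d); return p,d
def load(n):
    z=np.load(f'/tmp/{n}.npz'); return z['p'],z['d']
def cloud(n,d):
    c=eyes.camera_params(n); v,u=np.mgrid[:d.shape[0],:d.shape[1]]
    P=np.stack([(u-c['cx'])/c['fx']*d,-(v-c['cy'])/c['fy']*d,-d,np.ones_like(d)],-1)
    return (P@np.linalg.inv(np.array(c['camera_from_world'])).T)[...,:3]
def proj(n,X):
    c=eyes.camera_params(n); q=np.array(c['camera_from_world'])@np.r_[X,1]
    return c['cx']+c['fx']*q[0]/-q[2], c['cy']-c['fy']*q[1]/-q[2]
E
python3 - <<'E'
from h import *
for n in('scene','top'):
    p,d=grab(n); cv2.imwrite(f'pics/{n}0.png',p[...,::-1])
    c=eyes.camera_params(n); print({k:np.round(v,3).tolist() for k,v in c.items()})
s=sensors.observe(); print(s,env.grip_point_offset)
E
```

```text
{'fx': 388.118, 'fy': 388.118, 'cx': 283.041, 'cy': 202.848, 'camera_from_world': [[0.832, 0.554, -0.014, -0.414], [-0.301, 0.472, 0.829, 0.083], [0.466, -0.685, 0.56, -1.069], [0.0, 0.0, 0.0, 1.0]]}
{'fx': 392.062, 'fy': 392.062, 'cx': 275.689, 'cy': 205.813, 'camera_from_world': [[0.029, -1.0, -0.008, -0.032], [0.982, 0.027, 0.187, -0.538], [-0.187, -0.013, 0.982, -0.826], [0.0, 0.0, 0.0, 1.0]]}
{'time': 0.1, 'joints': array([-8.31992608e+01,  5.03467100e+00,  7.86150165e+01, -1.24469462e-03,
        9.64622950e+01, -5.90688053e+00]), 'qd': array([-0.0547477 , -0.07286332, -0.17125914,  0.00442423,  0.05073861,
        0.01123999]), 'tau': array([ 1.68273276e-03, -3.41253054e+01, -3.03302050e+01,  7.20415707e-02,
        3.04662553e-02, -1.01891494e-04]), 'position': array([ 0.12091964, -0.53604244,  0.20443262]), 'ee_rot': array([[ 9.75505854e-01,  2.19973328e-01, -2.52875397e-04],
       [ 2.19973400e-01, -9.75503945e-01,  1.93815585e-03],
       [ 1.79661644e-04, -1.94630823e-03, -9.99998090e-01]]), 'ft_force': array([0.94972057, 0.25991374, 0.29259131]), 'wrist_torque': array([-0.01436409,  0.03007068,  0.03038279]), 'gripper_force': 0.0, 'finger_gap': 0.0943405290966298} 0.0188
```

View pics/scene0.png

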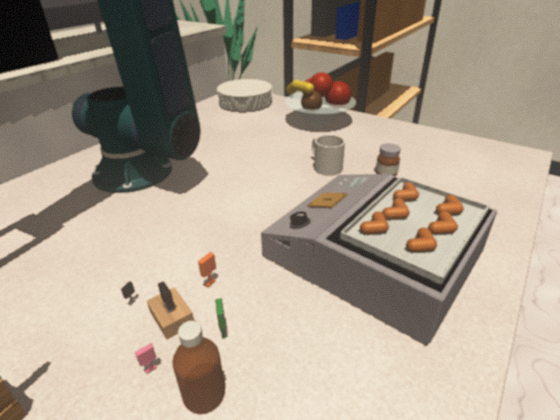

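View pics/top0.png

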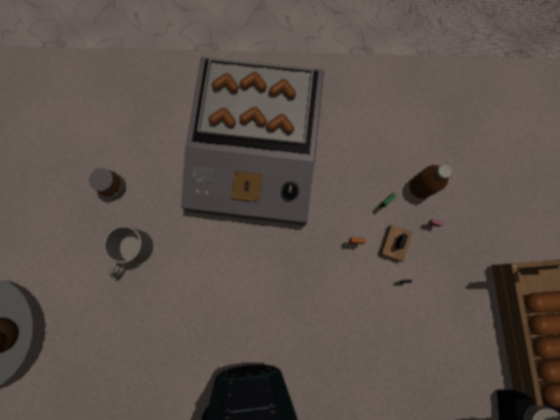

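In the scene view there are five key-like things: orange (207,265), small black (128,290), green (221,315), pink (147,357) and black in the wooden stand (167,297). The stand key fits: it isn't green, orange or pink, and it is the larger of the two black ones. I'll confirm this in a crop and measure.

```bash
python3 - <<'E'
from h import *
ps,ds=load('scene'); pt,dt=load('top')
a=cv2.resize(ps[240:380,100:250],None,fx=4,fy=4,interpolation=3)
b=cv2.resize(pt[190:300,340:450],None,fx=3.6,fy=3.6,interpolation=3)
c=cv2.resize(pt[155:220,215:315],None,fx=3.9,fy=3.9,interpolation=3)
im=np.zeros((560,800,3),np.uint8); im[:560,:400]=a[:560,:400]; im[:300,400:796]=b[:300,:396]; im[300:300+253,400:790]=c[:253,:390]
cv2.imwrite('pics/crop1.png',im[...,::-1])
W=cloud('top',dt); S=cloud('scene',ds)
np.set_printoptions(precision=4,suppress=True)
for nm,C,p in(('t',W,pt),('s',S,ps)):
    z=C[...,2]; x=C[...,0]; y=C[...,1]
    box=(x>0.2)&(x<0.6)&(y<-.2)&(y>-.5)
    # stand top by colour and height
    m=box&(abs(z-.03)<.006)&(p[...,0]>p[...,2].astype(int)+35)
    n,l,st,ce=cv2.connectedComponentsWithStats(m.astype(np.uint8))
    for i in range(1,n):
        if st[i,4]>20:
            q=C[l==i]; r=cv2.minAreaRect(q[:,:2].astype(np.float32)*1000); print(nm,'stand',st[i],q.mean(0),r)
    m=(box)&(z>.045)&(z<.09)&(p.max(2)<60)
    n,l,st,ce=cv2.connectedComponentsWithStats(m.astype(np.uint8))
    for i in range(1,n):
        if st[i,4]>8:
            q=C[l==i]; r=cv2.minAreaRect(q[:,:2].astype(np.float32)*1000); print(nm,'dark',st[i],q.mean(0),q.min(0),q.max(0),r)
for u,v in((247,186),(247,178),(247,196),(235,186),(260,186),(290,190),(250,150),(260,150),(250,212),(190,205),(305,215),(110,180),(125,245),(440,175)): print(u,v,W[v,u],pt[v,u])
E
```

```text
t stand [383 225  29  35 469] [ 0.4655 -0.2883  0.0308] ((465.9360046386719, -290.9295349121094), (49.319908142089844, 68.8970947265625), 70.49134063720703)
t dark [415 179  26  16 187] [ 0.5833 -0.3426  0.07  ] [ 0.5737 -0.3704  0.0452] [ 0.5997 -0.3282  0.0898] ((583.0831909179688, -346.6138916015625), (47.48799133300781, 12.756111145019531), 62.102684020996094)
t dark [381 201   5   6  18] [ 0.5492 -0.2547  0.0564] [ 0.545  -0.2586  0.0452] [ 0.5544 -0.2518  0.0668] ((548.8485717773438, -254.52642822265625), (10.392406463623047, 4.132440567016602), 25.45265007019043)
t dark [395 234  12  15 128] [ 0.465  -0.2876  0.0675] [ 0.4506 -0.2974  0.0452] [ 0.48   -0.2802  0.0774] ((465.8564453125, -289.74566650390625), (11.520628929138184, 30.252450942993164), 71.46638488769531)
t dark [403 280   8   3  14] [ 0.3814 -0.3038  0.0463] [ 0.3793 -0.3115  0.0451] [ 0.3838 -0.2967  0.0492] ((381.5137023925781, -304.06585693359375), (4.249893665313721, 14.814067840576172), 1.6373510360717773)
s stand [147 287  47  43 927] [ 0.4732 -0.2944  0.0306] ((467.6754455566406, -290.1849365234375), (50.479557037353516, 73.15292358398438), 70.96810913085938)
s stand [138 353  19  14  97] [ 0.5155 -0.3758  0.0305] ((515.1822509765625, -376.0068054199219), (24.968523025512695, 7.203278541564941), 57.0001335144043)
247 186 [0.5745 0.0468 0.082 ] [38 34 31]
247 178 [0.5887 0.0463 0.0963] [81 58 31]
247 196 [0.5517 0.0456 0.0849] [80 58 30]
235 186 [0.5722 0.0721 0.089 ] [80 58 30]
260 186 [0.5729 0.018  0.0921] [72 57 41]
290 190 [ 0.5624 -0.0463  0.1064] [64 60 56]
250 150 [0.6474 0.0413 0.109 ] [90 82 81]
260 150 [0.6476 0.0198 0.1101] [85 77 76]
250 212 [0.5201 0.0392 0.0662] [71 64 64]
190 205 [0.5322 0.172  0.0653] [69 62 62]
305 215 [ 0.5168 -0.0813  0.0656] [72 65 65]
110 180 [0.5814 0.35   0.076 ] [76 69 68]
125 245 [0.4449 0.3295 0.0074] [108  98  90]
440 175 [ 0.5944 -0.3493  0.1386] [75 72 67]
```

View pics/crop1.png

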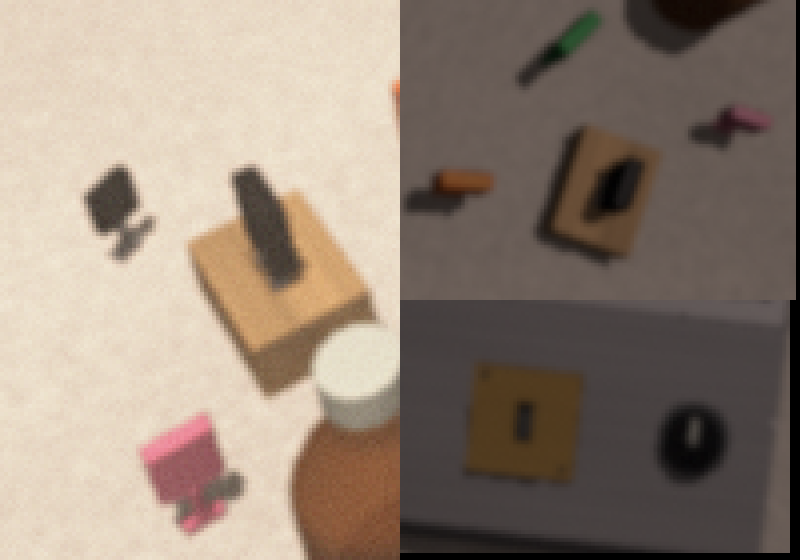

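The crop shows the large black key upright in the wooden stand (top px 400,241). The small black one lies free and has a smaller bow. The brass plate's keyhole is at about top px (247,186). Next I'll fit the deck and keyhole, then move toward the key.

```bash
cat > hole.py <<'E'
from h import *
np.set_printoptions(precision=4,suppress=True)
def hole(n,p,d,guess,verbose=1):
    C=cloud(n,d); x,y,z=C[...,0],C[...,1],C[...,2]
    h=cv2.cvtColor(p,cv2.COLOR_RGB2HSV)
    near=(abs(x-guess[0])<.05)&(abs(y-guess[1])<.05)&(z>.05)&(z<.13)
    br=near&(h[...,1]>110)&(p[...,2]<80 if n=='top' else p[...,2]<140)
    n_,l,st,_=cv2.connectedComponentsWithStats(br.astype(np.uint8)); i=1+st[1:,4].argmax(); br=l==i
    er=cv2.erode(br.astype(np.uint8),np.ones((3,3)))>0
    q=C[er]; c=q.mean(0); nn=np.linalg.svd(q-c)[2][2]; nn*=np.sign(nn[2])
    r=abs((q-c)@nn); q=q[r<.004]; c=q.mean(0); nn=np.linalg.svd(q-c)[2][2]; nn*=np.sign(nn[2])
    return br,c,nn
def onplane(n,uv,c,nn):
    k=eyes.camera_params(n); T=np.linalg.inv(np.array(k['camera_from_world']))
    uv=np.asarray(uv,float); dr=np.stack([(uv[...,0]-k['cx'])/k['fx'],-(uv[...,1]-k['cy'])/k['fy'],-np.ones(uv.shape[:-1])],-1)@T[:3,:3].T
    o=T[:3,3]; s=((c-o)@nn)/(dr@nn); return o+s[...,None]*dr
E
python3 - <<'E'
from hole import *
for n in('top','scene'):
    p,d=load(n); C=cloud(n,d)
    br,c,nn=hole(n,p,d,(.572,.046))
    ys,xs=np.where(br); print(n,br.sum(),xs.min(),xs.max(),ys.min(),ys.max(),'plane',c,nn,'tilt',np.arccos(nn[2]),'az',np.degrees(np.arctan2(-nn[1],-nn[0])))
    # deck fit
    x,y,z=np.moveaxis(C,-1,0)
    m=(x>.53)&(x<.61)&(y>-.08)&(y<.16)&(abs(y-.046)>.045)&(z>.05)&(z<.12)&(abs(z-(.085+(x-.572)*.364))<.01)
    q=C[m]
    for _ in range(3):
        cc=q.mean(0); dn=np.linalg.svd(q-cc)[2][2]; dn*=np.sign(dn[2]); q=q[abs((q-cc)@dn)<.003]
    print(' deck',len(q),cc,dn,np.arccos(dn[2]),np.degrees(np.arctan2(-dn[1],-dn[0])),'brass above',(c-cc)@dn)
    # rectify plate onto slope coordinates
    fill=cv2.morphologyEx(br.astype(np.uint8),cv2.MORPH_CLOSE,np.ones((9,9)))
    pl=onplane(n,np.array(cv2.findContours(fill,0,1)[0][0]).reshape(-1,2),c,nn)
    ex=np.array([np.cos(.35),0,np.sin(.35)]); print(' plate rect',cv2.minAreaRect(np.stack([(pl-c)@ex,pl[:,1]],1).astype(np.float32)*1000))
    u0,v0=int(round(proj(n,c)[0])),int(round(proj(n,c)[1])); print(u0,v0)
    print(p[v0-8:v0+9,u0-7:u0+8].astype(int).sum(2))
E
```

```text
top 712 232 261 172 200 plane [0.5722 0.0475 0.0911] [-0.3381  0.0322  0.9406] tilt 0.3464922826376094 az -5.439037619210833
 deck 2301 [0.5703 0.0427 0.0839] [-0.3489  0.0299  0.9367] 0.3577889309382655 -4.893641740776037 brass above 0.006177765281429961
 plate rect ((-0.32518768310546875, 47.71083068847656), (58.552513122558594, 59.87703323364258), 84.72444152832031)
246 186
[[168 172 171 171 168 170 168 168 170 168 169 171 170 171 170]
 [168 169 170 168 169 169 162 163 163 165 166 168 171 169 171]
 [166 166 169 170 166 159 150 143 146 150 160 165 169 171 171]
 [169 166 166 167 162 146 123 107 110 122 140 158 168 169 170]
 [167 166 169 167 160 139 103  82  82 101 131 154 165 169 169]
 [168 169 168 167 159 137 106  83  83 105 135 158 167 169 168]
 [172 168 168 168 157 134 109  95  98 114 144 160 167 172 170]
 [170 169 167 166 157 130 108 100 102 120 145 161 169 172 168]
 [166 169 169 166 154 127 105  97 103 123 147 165 168 168 168]
 [168 171 168 165 151 126 100  98 103 124 149 162 167 168 169]
 [170 168 168 165 154 121  98  98 104 123 149 164 167 167 168]
 [171 171 168 168 154 124 1
[... 1101 characters left out ...]
2 369]
 [378 377 357 343 325 320 308 312 306 305 312 346 363 358 377]
 [376 374 358 336 319 290 282 283 289 275 298 320 346 365 377]
 [377 361 363 351 348 333 329 324 320 319 328 323 363 366 377]
 [373 377 361 372 373 369 360 377 375 349 365 369 360 378 371]
 [391 378 369 361 370 368 379 363 371 373 369 370 371 372 342]
 [376 360 383 368 372 368 378 370 384 364 362 371 364 345 324]
 [360 367 376 374 366 364 370 359 364 379 351 364 348 327 328]
 [305 313 315 329 328 325 329 334 352 335 324 327 311 331 341]
 [266 256 264 282 266 254 276 280 282 286 298 310 319 331 392]
 [273 267 266 264 270 279 263 291 277 265 254 289 343 406 409]
 [361 353 357 359 361 353 357 372 322 333 288 334 383 433 446]]
```

Emit:
drive_tool:
  commands:
    - {"tx":5,"ty":4,"tz":1,"rz":-8,"gripper":0.5}
    - {"tx":5,"ty":4,"rz":-8,"gripper":0.5}
    - {"tx":5,"ty":4,"rz":-8,"gripper":0.5}
    - {"tx":5,"ty":4,"rz":-8,"gripper":0.5}
    - {"tx":5,"ty":4,"gripper":0.5}

```text
$.commands[0]: bad value
```

Emit:
drive_tool:
  commands:
    - {"tx":5.0,"ty":4.0,"tz":1.0,"rx":0.0,"ry":0.0,"rz":-8.0,"gripper":0.5}

```text
time: 0.22
position: [0.1674, -0.4984, 0.2128]
ee_rot: [[0.997, 0.072, -0.002], [0.072, -0.997, 0.004], [-0.001, -0.004, -1.0]]
ft_force: [1.0, 0.4, 0.5]
finger_gap: 0.0868
gripper_force: 0.0
```

```bash
python3 - <<'E'
from hole import *
for n in('top','scene'):
    p,d=load(n); br,c,nn=hole(n,p,d,(.572,.046))
    a=np.radians(-5); N=np.array([-np.sin(.35)*np.cos(a),-np.sin(.35)*np.sin(a),np.cos(.35)])
    Y=np.array([-np.sin(a),np.cos(a),0]); X=np.cross(Y,N)
    u0,v0=map(round,proj(n,c)); g=p.astype(float).sum(2)[v0-8:v0+9,u0-10:u0+11]
    if n=='scene': g=g[3:13]; dv=3
    else: dv=0
    m=np.median(g); w=np.clip((m-g)-.12*m,0,None)
    vv,uu=np.mgrid[:g.shape[0],:g.shape[1]]; uv=np.array([(w*uu).sum(),(w*vv).sum()])/w.sum()+[u0-10,v0-8+dv]
    print(n,uv,'hole',onplane(n,uv,c,N),'plate c',c)
    P=onplane(n,np.stack([uu+u0-10,vv+v0-8+dv],-1),c,N)-onplane(n,uv,c,N)
    mk=(m-g)>.2*m
    print('ext x',(P@X)[mk].min(),(P@X)[mk].max(),'y',(P@Y)[mk].min(),(P@Y)[mk].max())
    # stand slot/stand pix
E
```

```text
top [246.245  185.4801] hole [0.5734 0.0476 0.0915] plate c [0.5722 0.0475 0.0911]
ext x -0.011965285300765544 0.01004296764935418 y -0.005199827524654794 0.005123314999758295
scene [329.0344 199.3415] hole [0.5807 0.0433 0.094 ] plate c [0.5767 0.042  0.0926]
ext x -0.010636494047434983 -0.0010907838209762602 y 0.0008523468603344189 0.0014857353379514199
```

Emit:
drive_tool:
  commands:
    - {"tx":5.0,"ty":3.5,"tz":0.0,"rx":0.0,"ry":0.0,"rz":-8.0,"gripper":0.5}
    - {"tx":5.0,"ty":3.5,"tz":0.0,"rx":0.0,"ry":0.0,"rz":-8.0,"gripper":0.5}
    - {"tx":5.0,"ty":3.5,"tz":0.0,"rx":0.0,"ry":0.0,"rz":-7.6,"gripper":0.5}
    - {"tx":5.0,"ty":3.5,"tz":0.0,"rx":0.0,"ry":0.0,"rz":0.0,"gripper":0.5}
    - {"tx":5.0,"ty":3.5,"tz":0.0,"rx":0.0,"ry":0.0,"rz":0.0,"gripper":0.5}

```text
time: 0.85
position: [0.4204, -0.3214, 0.2147]
ee_rot: [[0.946, -0.324, -0.001], [-0.324, -0.946, 0.0], [-0.001, 0.0, -1.0]]
ft_force: [0.7, -0.4, -0.0]
finger_gap: 0.047
gripper_force: 0.0
```

Emit:
drive_tool:
  commands:
    - {"tx":4.4,"ty":3.1,"tz":0.0,"rx":0.0,"ry":0.0,"rz":0.0,"gripper":0.5}
    - {"tx":0.0,"ty":0.0,"tz":-3.0,"rx":0.0,"ry":0.0,"rz":0.0,"gripper":0.5}
    - {"tx":0.0,"ty":0.0,"tz":-3.0,"rx":0.0,"ry":0.0,"rz":0.0,"gripper":0.5}
    - {"tx":0.0,"ty":0.0,"tz":-3.0,"rx":0.0,"ry":0.0,"rz":0.0,"gripper":0.5}
    - {"tx":0.0,"ty":0.0,"tz":0.0,"rx":0.0,"ry":0.0,"rz":0.0,"gripper":0.5}

```text
time: 1.48
position: [0.4613, -0.2904, 0.1216]
ee_rot: [[0.946, -0.324, -0.006], [-0.324, -0.946, 0.005], [-0.007, -0.002, -1.0]]
ft_force: [-1.3, -1.1, 0.3]
finger_gap: 0.047
gripper_force: 0.0
```

Emit:
drive_tool:
  commands:
    - {"tx":0.4,"ty":0.0,"tz":-2.5,"rx":0.0,"ry":0.0,"rz":-0.6,"gripper":0.5}
    - {"tx":0.0,"ty":0.0,"tz":-2.5,"rx":0.0,"ry":0.0,"rz":0.0,"gripper":0.5}
    - {"tx":0.0,"ty":0.0,"tz":-2.0,"rx":0.0,"ry":0.0,"rz":0.0,"gripper":0.5}
    - {"tx":0.0,"ty":0.0,"tz":0.0,"rx":0.0,"ry":0.0,"rz":0.0,"gripper":0.5}
    - {"tx":0.0,"ty":0.0,"tz":0.0,"rx":0.0,"ry":0.0,"rz":0.0,"gripper":0.5}

```text
time: 2.1
position: [0.4681, -0.2928, 0.057]
ee_rot: [[0.943, -0.334, 0.002], [-0.334, -0.943, -0.002], [0.003, 0.001, -1.0]]
ft_force: [-0.4, -0.7, 0.4]
finger_gap: 0.0469
gripper_force: 0.0
```

```bash
python3 - <<'E'
from h import *
ps,_=grab('scene'); pt,_=grab('top'); s=sensors.observe(); print(s['position'],s['ft_force'],s['joints'])
im=np.zeros((400,800,3),np.uint8)
im[:,:400]=cv2.resize(ps[250:350,110:210],(400,400),interpolation=3); im[:,400:]=cv2.resize(pt[190:290,350:450],(400,400),interpolation=3)
cv2.imwrite('pics/pre.png',im[...,::-1])
E
```

```text
[ 0.46819575 -0.29276615  0.0570702 ] [-0.65515068  0.13218517 -0.98348128] [-3.78984717e+01  9.50245484e+00  9.07120822e+01 -4.32659830e-03
  7.95986935e+01  7.15963398e+01]
```

View pics/pre.png

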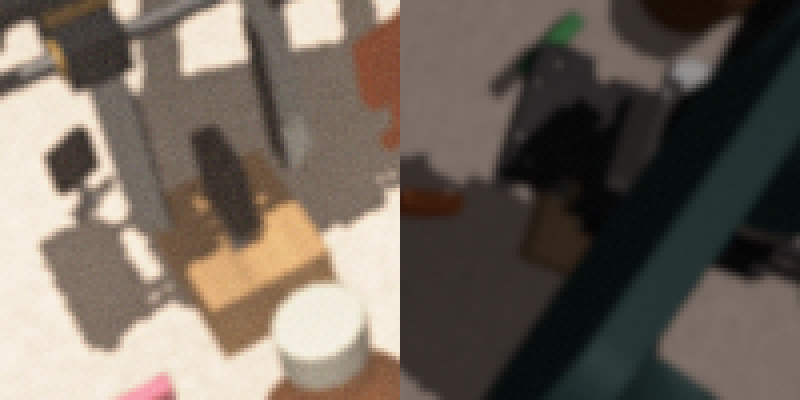

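Emit:
drive_tool:
  commands:
    - {"tx":-0.2,"ty":0.2,"tz":-1.0,"rx":0.0,"ry":0.0,"rz":0.0,"gripper":0.5}
    - {"tx":0.0,"ty":0.0,"tz":-0.5,"rx":0.0,"ry":0.0,"rz":0.0,"gripper":0.5}
    - {"tx":0.0,"ty":0.0,"tz":0.0,"rx":0.0,"ry":0.0,"rz":0.0,"gripper":0.5}
    - {"tx":0.0,"ty":0.0,"tz":0.0,"rx":0.0,"ry":0.0,"rz":0.0,"gripper":0.2}
    - {"tx":0.0,"ty":0.0,"tz":0.0,"rx":0.0,"ry":0.0,"rz":0.0,"gripper":0.0}

```text
time: 2.82
position: [0.4654, -0.2901, 0.0404]
ee_rot: [[0.943, -0.334, 0.0], [-0.334, -0.943, -0.0], [0.0, 0.0, -1.0]]
ft_force: [-0.3, -1.1, -0.2]
finger_gap: 0.0305
gripper_force: 0.0
```

Emit:
drive_tool:
  commands:
    - {"tx":0.0,"ty":0.0,"tz":0.0,"rx":0.0,"ry":0.0,"rz":0.0,"gripper":0.0}
    - {"tx":0.0,"ty":0.0,"tz":0.0,"rx":0.0,"ry":0.0,"rz":0.0,"gripper":0.0}
    - {"tx":0.0,"ty":0.0,"tz":0.0,"rx":0.0,"ry":0.0,"rz":0.0,"gripper":0.0}

```text
time: 3.2
position: [0.4653, -0.2901, 0.0403]
ee_rot: [[0.943, -0.334, 0.0], [-0.334, -0.943, -0.0], [0.0, 0.0, -1.0]]
ft_force: [-0.4, -0.7, -0.3]
finger_gap: 0.0108
gripper_force: 30.0
```

Emit:
drive_tool:
  commands:
    - {"tx":0.0,"ty":0.0,"tz":3.0,"rx":0.0,"ry":0.0,"rz":0.0,"gripper":0.0}
    - {"tx":0.0,"ty":0.0,"tz":5.0,"rx":0.0,"ry":0.0,"rz":0.0,"gripper":0.0}
    - {"tx":0.0,"ty":0.0,"tz":5.0,"rx":0.0,"ry":0.0,"rz":0.0,"gripper":0.0}
    - {"tx":1.5,"ty":5.0,"tz":4.0,"rx":0.0,"ry":0.0,"rz":7.0,"gripper":0.0}
    - {"tx":1.5,"ty":5.0,"tz":0.0,"rx":0.0,"ry":0.0,"rz":7.5,"gripper":0.0}

```text
time: 3.82
position: [0.4965, -0.1929, 0.2128]
ee_rot: [[0.996, -0.085, 0.008], [-0.085, -0.996, -0.004], [0.008, 0.003, -1.0]]
ft_force: [-0.3, -0.8, -1.4]
finger_gap: 0.0107
gripper_force: 30.0
```

Emit:
drive_tool:
  commands:
    - {"tx":1.5,"ty":5.0,"tz":0.0,"rx":0.0,"ry":0.0,"rz":0.0,"gripper":0.0}
    - {"tx":1.5,"ty":5.0,"tz":0.0,"rx":0.0,"ry":0.0,"rz":0.0,"gripper":0.0}
    - {"tx":1.5,"ty":5.0,"tz":0.0,"rx":-0.87,"ry":-10.0,"rz":0.0,"gripper":0.0}
    - {"tx":1.5,"ty":5.0,"tz":0.0,"rx":-0.87,"ry":-10.0,"rz":0.0,"gripper":0.0}
    - {"tx":0.0,"ty":4.0,"tz":0.0,"rx":0.0,"ry":0.0,"rz":0.0,"gripper":0.0}

```text
time: 4.45
position: [0.5508, 0.0496, 0.2051]
ee_rot: [[0.937, -0.086, 0.338], [-0.081, -0.996, -0.029], [0.34, -0.0, -0.941]]
ft_force: [-0.2, -0.3, 0.0]
finger_gap: 0.0107
gripper_force: 30.0
```

Emit:
drive_tool:
  commands:
    - {"tx":0.0,"ty":0.0,"tz":0.0,"rx":0.0,"ry":0.0,"rz":0.0,"gripper":0.0}
    - {"tx":0.0,"ty":0.0,"tz":0.0,"rx":0.0,"ry":0.0,"rz":0.0,"gripper":0.0}

```text
time: 4.7
position: [0.5546, 0.0472, 0.2083]
ee_rot: [[0.936, -0.087, 0.342], [-0.081, -0.996, -0.03], [0.343, 0.001, -0.939]]
ft_force: [0.8, 0.1, -1.0]
finger_gap: 0.0106
gripper_force: 30.0
```

Emit:
drive_tool:
  commands:
    - {"tx":0.0,"ty":0.2,"tz":-3.0,"rx":0.0,"ry":0.0,"rz":0.0,"gripper":0.0}
    - {"tx":0.0,"ty":0.0,"tz":-2.7,"rx":0.0,"ry":0.0,"rz":0.0,"gripper":0.0}
    - {"tx":0.0,"ty":0.0,"tz":-1.0,"rx":0.0,"ry":0.0,"rz":0.0,"gripper":0.0}
    - {"tx":0.0,"ty":0.0,"tz":0.0,"rx":0.0,"ry":0.0,"rz":0.0,"gripper":0.0}
    - {"tx":0.0,"ty":0.0,"tz":0.0,"rx":0.0,"ry":0.0,"rz":0.0,"gripper":0.0}

```text
time: 5.32
position: [0.5555, 0.0491, 0.1428]
ee_rot: [[0.935, -0.088, 0.344], [-0.082, -0.996, -0.03], [0.346, -0.0, -0.938]]
ft_force: [-0.3, -0.5, -0.4]
finger_gap: 0.0107
gripper_force: 30.0
```

```bash
python3 - <<'E'
from h import *
ps,_=grab('scene'); pt,_=grab('top'); s=sensors.observe(); print(s['position'],s['ee_rot'],s['ft_force'],s['joints'])
tip=s['position']+s['ee_rot'][:,2]*.0323; print('tip',tip,proj('scene',tip),proj('top',tip), 'hole',proj('scene',[.5734,.0476,.0915]))
im=np.zeros((400,800,3),np.uint8)
im[:,:400]=cv2.resize(ps[150:220,290:360],(400,400),interpolation=3); im[:,400:]=cv2.resize(pt[145:225,210:290],(400,400),interpolation=3)
cv2.imwrite('pics/pre2.png',im[...,::-1])
E
```

```text
[0.55541842 0.0493371  0.14289046] [[ 9.34721937e-01 -8.73487937e-02  3.44477995e-01]
 [-8.20464284e-02 -9.96177758e-01 -2.99709393e-02]
 [ 3.45779242e-01 -2.48694709e-04 -9.38315860e-01]] [ 0.20763186 -0.36483097 -0.04203019] [  0.42768549  -7.55205733 100.4463845   -2.02635183  66.97175103
  95.90297918]
tip [0.56654506 0.04836904 0.11258285] (np.float64(324.4225295561882), np.float64(188.33143240181963)) (np.float64(244.9375586428587), np.float64(186.23573561941083)) hole (np.float64(326.7561949587384), np.float64(198.332081423592))
```

View pics/pre2.png

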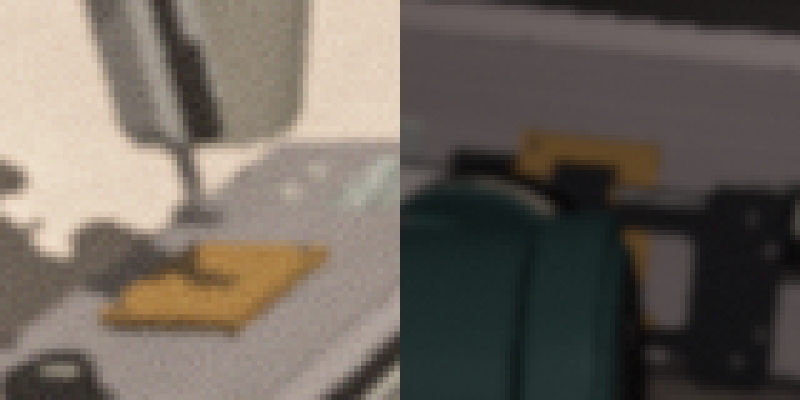

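The tip's crossbar is over the plate at scene px (325,188), and the hole is at about (326.5,198). Both are within 1 px of my predictions, so I'll descend along the switch axis while watching force.

Emit:
drive_tool:
  commands:
    - {"tx":0.2,"ty":-0.02,"tz":-0.56,"rx":0.0,"ry":0.0,"rz":0.0,"gripper":0.0}
    - {"tx":0.2,"ty":-0.02,"tz":-0.56,"rx":0.0,"ry":0.0,"rz":0.0,"gripper":0.0}
    - {"tx":0.2,"ty":-0.02,"tz":-0.56,"rx":0.0,"ry":0.0,"rz":0.0,"gripper":0.0}
    - {"tx":0.0,"ty":0.0,"tz":0.0,"rx":0.0,"ry":0.0,"rz":0.0,"gripper":0.0}

```text
time: 5.92
position: [0.56, 0.049, 0.1232]
ee_rot: [[0.936, -0.087, 0.34], [-0.082, -0.996, -0.03], [0.341, 0.0, -0.94]]
ft_force: [0.3, 0.4, -0.6]
finger_gap: 0.011
gripper_force: 30.0
```

Emit:
drive_tool:
  commands:
    - {"tx":0.1,"ty":-0.01,"tz":-0.28,"rx":0.0,"ry":0.0,"rz":0.0,"gripper":0.0}
    - {"tx":0.1,"ty":-0.01,"tz":-0.28,"rx":0.0,"ry":0.0,"rz":0.0,"gripper":0.0}
    - {"tx":0.0,"ty":0.0,"tz":0.0,"rx":0.0,"ry":0.0,"rz":0.0,"gripper":0.0}
    - {"tx":0.0,"ty":0.0,"tz":0.0,"rx":0.0,"ry":0.0,"rz":0.0,"gripper":0.0}

```text
time: 6.42
position: [0.5625, 0.0488, 0.1188]
ee_rot: [[0.936, -0.087, 0.342], [-0.082, -0.996, -0.03], [0.343, -0.0, -0.939]]
ft_force: [-0.2, -0.4, -0.4]
finger_gap: 0.0107
gripper_force: 30.0
```

```bash
cat > st.py <<'E'
from h import *
np.set_printoptions(precision=4,suppress=True)
H=np.array([.5734,.0476,.0915]); a=np.radians(-5); N=np.array([-np.sin(.35)*np.cos(a),-np.sin(.35)*np.sin(a),np.cos(.35)])
Y=np.array([-np.sin(a),np.cos(a),0]); X=np.cross(Y,N); R=np.stack([X,Y,N],1)
s=sensors.observe(); tip=s['position']+s['ee_rot'][:,2]*.0323
print(s['time'],'tip rel mm',(tip-H)@R*1e3,'F',s['ft_force']@R,'M',s['wrist_torque']@R,'gap',s['finger_gap'],'rot',(R.T@s['ee_rot']).tolist(), s['joints'][5])
E
python3 st.py
```

```text
6.425 tip rel mm [-0.9489  0.201  -2.8947] F [-0.2815 -0.381  -0.3086] M [ 0.0145  0.244  -0.004 ] gap 0.010709994309468477 rot [[0.9999999219310537, 0.00014079055608145282, 0.00036920983915502846], [0.00014076340144855145, -0.9999999873863451, 7.357292078750263e-05], [0.0003692201928704004, -7.352094381093663e-05, -0.9999999291355576]] 95.89341654355576
```

Emit:
drive_tool:
  commands:
    - {"tx":0.13,"ty":-0.01,"tz":-0.17,"rx":0.0,"ry":0.0,"rz":0.0,"gripper":0.0}
    - {"tx":0.07,"ty":-0.01,"tz":-0.19,"rx":0.0,"ry":0.0,"rz":0.0,"gripper":0.0}
    - {"tx":0.0,"ty":0.0,"tz":0.0,"rx":0.0,"ry":0.0,"rz":0.0,"gripper":0.0}
    - {"tx":0.0,"ty":0.0,"tz":0.0,"rx":0.0,"ry":0.0,"rz":0.0,"gripper":0.0}

```text
time: 6.92
position: [0.5641, 0.0486, 0.1146]
ee_rot: [[0.936, -0.087, 0.341], [-0.082, -0.996, -0.03], [0.342, 0.0, -0.94]]
ft_force: [-2.0, 0.3, -2.1]
finger_gap: 0.0109
gripper_force: 30.0
```

```bash
python3 st.py
```

```text
6.925 tip rel mm [-0.9237  0.1496 -7.4031] F [-2.599   0.174  -1.3169] M [ 0.04    0.6118 -0.0475] gap 0.010941008469401612 rot [[0.9999996167042025, 0.00017195684441593194, -0.0008585000242222437], [0.00017195702343791912, -0.9999999852153819, 1.347162684745638e-07], [-0.0008584999883642805, -2.823413256199497e-07, -0.9999996314887771]] 95.88051859591005
```

It's in the hole and lightly touching the +x wall. I'll back off slightly in x and push down.

Emit:
drive_tool:
  commands:
    - {"tx":0.01,"ty":-0.01,"tz":-0.22,"rx":0.0,"ry":0.0,"rz":0.0,"gripper":0.0}
    - {"tx":0.07,"ty":-0.01,"tz":-0.19,"rx":0.0,"ry":0.0,"rz":0.0,"gripper":0.0}
    - {"tx":0.07,"ty":-0.01,"tz":-0.19,"rx":0.0,"ry":0.0,"rz":0.0,"gripper":0.0}
    - {"tx":0.0,"ty":0.0,"tz":0.0,"rx":0.0,"ry":0.0,"rz":0.0,"gripper":0.0}
    - {"tx":0.0,"ty":0.0,"tz":0.0,"rx":0.0,"ry":0.0,"rz":0.0,"gripper":0.0}

```text
time: 7.55
position: [0.5659, 0.0484, 0.1097]
ee_rot: [[0.936, -0.087, 0.342], [-0.082, -0.996, -0.03], [0.343, -0.0, -0.939]]
ft_force: [-5.5, 0.6, 3.2]
finger_gap: 0.0109
gripper_force: 30.0
```

```bash
python3 st.py
```

```text
7.55 tip rel mm [ -0.7916   0.1182 -12.6018] F [-4.1438  0.1054  4.8869] M [ 0.0033  1.061  -0.0282] gap 0.010911342033038148 rot [[0.9999998281507271, 9.958803460751889e-05, 0.0005777376047236315], [9.942276750061058e-05, -0.999999954136449, 0.0002860807810307532], [0.0005777660684492347, -0.0002860232915964178, -0.9999997921885019]] 95.86702953857264
```

Emit:
drive_tool:
  commands:
    - {"tx":-0.1,"ty":0.01,"tz":-0.04,"rx":0.0,"ry":0.0,"rz":0.0,"gripper":0.0}
    - {"tx":0.07,"ty":-0.01,"tz":-0.19,"rx":0.0,"ry":0.0,"rz":0.0,"gripper":0.0}
    - {"tx":0.07,"ty":-0.01,"tz":-0.19,"rx":0.0,"ry":0.0,"rz":0.0,"gripper":0.0}
    - {"tx":0.0,"ty":0.0,"tz":0.0,"rx":0.0,"ry":0.0,"rz":0.0,"gripper":0.0}
    - {"tx":0.0,"ty":0.0,"tz":0.0,"rx":0.0,"ry":0.0,"rz":0.0,"gripper":0.0}

```text
time: 8.18
position: [0.5667, 0.0483, 0.1077]
ee_rot: [[0.935, -0.087, 0.344], [-0.082, -0.996, -0.03], [0.345, -0.0, -0.939]]
ft_force: [-11.1, 1.3, 14.2]
finger_gap: 0.0107
gripper_force: 30.0
```

```bash
python3 st.py
```

```text
8.175 tip rel mm [ -0.7232   0.095  -14.7265] F [-5.5979  0.3302 17.1674] M [-0.0534  1.5443 -0.0064] gap 0.010704274374622973 rot [[0.9999973019456071, 0.00018780996027564222, 0.0023153463941272623], [0.000187154134634075, -0.9999999423104488, 0.0002834650402991721], [0.0023153994981140414, -0.00028303094884430166, -0.9999972794056222]] 95.87262666926482
```

Emit:
drive_tool:
  commands:
    - {"tx":-0.14,"ty":0.01,"tz":0.06,"rx":0.0,"ry":0.0,"rz":0.0,"gripper":0.0}
    - {"tx":0.0,"ty":0.0,"tz":0.0,"rx":0.0,"ry":0.0,"rz":0.0,"gripper":0.0}
    - {"tx":0.0,"ty":0.0,"tz":0.0,"rx":0.0,"ry":0.0,"rz":0.0,"gripper":0.0}

```text
time: 8.55
position: [0.5664, 0.0483, 0.1078]
ee_rot: [[0.934, -0.087, 0.346], [-0.082, -0.996, -0.03], [0.347, -0.0, -0.938]]
ft_force: [-4.6, 1.2, 7.6]
finger_gap: 0.0108
gripper_force: 30.0
```

```bash
python3 st.py
```

```text
8.55 tip rel mm [ -0.8693   0.119  -14.6209] F [-1.7829  0.815   8.775 ] M [0.1261 0.6034 0.0445] gap 0.010829455762664508 rot [[0.999988820624972, 8.216704230572063e-05, 0.004727776819469751], [7.969494082663693e-05, -0.999999860020725, 0.0005230748005792917], [0.004727819137188294, -0.0005226921730360556, -0.9999886871955594]] 95.88393233873177
```

Emit:
drive_tool:
  commands:
    - {"tx":0.0,"ty":0.0,"tz":0.0,"rx":1.7,"ry":-0.15,"rz":-4.7,"gripper":0.0}
    - {"tx":0.0,"ty":0.0,"tz":0.0,"rx":1.7,"ry":-0.15,"rz":-4.7,"gripper":0.0}
    - {"tx":0.0,"ty":0.0,"tz":0.0,"rx":1.7,"ry":-0.15,"rz":-4.7,"gripper":0.0}
    - {"tx":0.0,"ty":0.0,"tz":0.0,"rx":0.0,"ry":0.0,"rz":0.0,"gripper":0.0}

```text
time: 9.05
position: [0.5664, 0.0488, 0.1077]
ee_rot: [[0.88, -0.326, 0.346], [-0.337, -0.941, -0.029], [0.335, -0.091, -0.938]]
ft_force: [-4.7, 1.1, 7.2]
finger_gap: 0.0107
gripper_force: 30.0
```

```bash
python3 st.py
```

```text
9.05 tip rel mm [ -0.9435   0.6    -14.61  ] F [-2.0325  0.659   8.3602] M [ 0.3756  0.6829 -0.0091] gap 0.010675050317028185 rot [[0.965776576347573, -0.2593348007932705, 0.004589735926527281], [-0.25934147566342614, -0.96578525748067, 0.0009140206302136907], [0.004195661935512041, -0.0020730486030498575, -0.9999890493852481]] 110.95523483657114
```

Joint 6 is at 111° and would pass its 147° limit before the stop. The turned crossbar is held under the plate, so I can release here, flip the gripper half a turn and regrip.

Emit:
drive_tool:
  commands:
    - {"tx":0.0,"ty":0.0,"tz":0.0,"rx":1.7,"ry":-0.15,"rz":-4.7,"gripper":0.0}
    - {"tx":0.0,"ty":0.0,"tz":0.0,"rx":1.7,"ry":-0.15,"rz":-4.7,"gripper":0.0}
    - {"tx":-0.05,"ty":0.0,"tz":0.14,"rx":0.0,"ry":0.0,"rz":0.0,"gripper":0.0}
    - {"tx":-0.05,"ty":0.0,"tz":0.14,"rx":0.0,"ry":0.0,"rz":0.0,"gripper":0.0}
    - {"tx":0.0,"ty":0.0,"tz":0.0,"rx":0.0,"ry":0.0,"rz":0.0,"gripper":0.0}

```text
time: 9.68
position: [0.5654, 0.0488, 0.1098]
ee_rot: [[0.81, -0.474, 0.346], [-0.495, -0.868, -0.03], [0.314, -0.147, -0.938]]
ft_force: [0.3, 4.2, 4.3]
finger_gap: 0.0108
gripper_force: 30.0
```

```bash
python3 st.py
```

```text
9.675 tip rel mm [ -1.1235   0.5277 -12.3444] F [1.3889 4.2107 4.0756] M [ 0.7949 -0.2512 -0.0316] gap 0.010791428599578958 rot [[0.9063595497977593, -0.42248577478459204, 0.004258708145161713], [-0.4224921672765647, -0.9063663128726853, 0.0006895502336297145], [0.0035686244344231653, -0.0024242512733633056, -0.9999906939194033]] 120.92429194937448
```

Emit:
drive_tool:
  commands:
    - {"tx":0.0,"ty":0.0,"tz":0.0,"rx":0.0,"ry":0.0,"rz":0.0,"gripper":0.4}
    - {"tx":0.0,"ty":0.0,"tz":0.0,"rx":0.0,"ry":0.0,"rz":0.0,"gripper":0.4}
    - {"tx":0.0,"ty":0.0,"tz":0.0,"rx":0.0,"ry":0.0,"rz":0.0,"gripper":0.4}
    - {"tx":0.0,"ty":0.0,"tz":0.0,"rx":0.0,"ry":0.0,"rz":0.0,"gripper":0.4}

```text
time: 10.18
position: [0.5636, 0.048, 0.1078]
ee_rot: [[0.811, -0.475, 0.341], [-0.495, -0.868, -0.031], [0.311, -0.144, -0.94]]
ft_force: [-0.0, -0.2, 0.7]
finger_gap: 0.0375
gripper_force: 0.0
```

```bash
python3 st.py
```

```text
10.175 tip rel mm [ -3.6088  -0.4574 -13.6784] F [ 0.2369 -0.2143  0.6108] M [0.0638 0.1624 0.0177] gap 0.037465553410637384 rot [[0.906342063476133, -0.42254412681305675, -0.0007244788585958832], [-0.4225447276157302, -0.9063412189828336, -0.0012441611068219412], [-0.00013091208333016483, 0.001433760266822419, -0.9999989635962248]] 120.9422564240099
```

Emit:
drive_tool:
  commands:
    - {"tx":-0.68,"ty":0.06,"tz":1.88,"rx":0.0,"ry":0.0,"rz":0.0,"gripper":0.4}
    - {"tx":-0.68,"ty":0.06,"tz":1.88,"rx":0.0,"ry":0.0,"rz":0.0,"gripper":0.4}
    - {"tx":-0.68,"ty":0.06,"tz":1.88,"rx":0.0,"ry":0.0,"rz":0.0,"gripper":0.4}
    - {"tx":0.0,"ty":0.0,"tz":0.0,"rx":-3.4,"ry":0.3,"rz":9.4,"gripper":0.4}
    - {"tx":0.0,"ty":0.0,"tz":0.0,"rx":-3.4,"ry":0.3,"rz":9.4,"gripper":0.4}

```text
time: 10.8
position: [0.5436, 0.05, 0.1652]
ee_rot: [[0.925, -0.163, 0.343], [-0.163, -0.986, -0.03], [0.343, -0.028, -0.939]]
ft_force: [-0.2, 0.8, -0.5]
finger_gap: 0.0374
gripper_force: 0.0
```

```bash
python3 - <<'E'
from h import *
exec(open('st.py').read())
ps,_=grab('scene'); pt,_=grab('top')
im=np.zeros((400,800,3),np.uint8)
im[:,:400]=cv2.resize(ps[150:220,290:360],(400,400),interpolation=3); im[:,400:]=cv2.resize(pt[145:225,210:290],(400,400),interpolation=3)
cv2.imwrite('pics/in1.png',im[...,::-1])
E
```

```text
10.8 tip rel mm [-2.7681 -0.2248 47.1871] F [-0.436   0.7841 -0.329 ] M [ 0.0183  0.1475 -0.0341] gap 0.037379126613903184 rot [[0.9966921285603468, -0.08126230148032823, 0.0011132043679616562], [-0.08126212774165224, -0.9966927442274883, -0.00020049732649345635], [0.0011258155905813376, 0.00010937275156154279, -0.9999993602882239]] 100.55918420731851
```

View pics/in1.png

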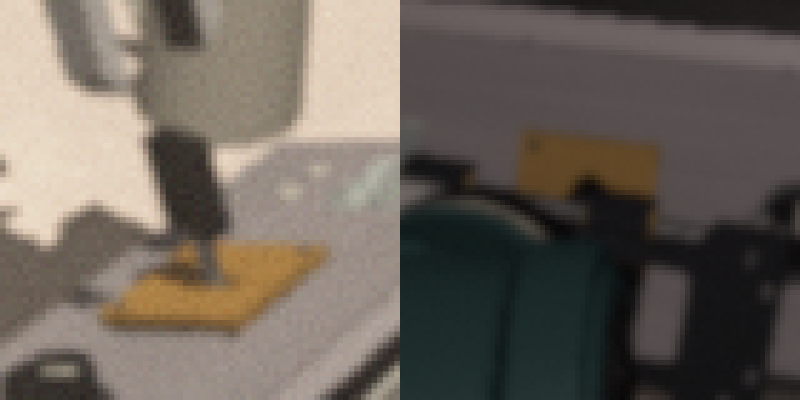

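The key stands captured in the switch (bow at crop px 188,180). Rotating the free gripper to the opposite grasp.

Emit:
drive_tool:
  commands:
    - {"tx":0.0,"ty":0.0,"tz":0.0,"rx":-3.42,"ry":0.3,"rz":9.39,"gripper":0.4}
    - {"tx":0.0,"ty":0.0,"tz":0.0,"rx":-3.42,"ry":0.3,"rz":9.39,"gripper":0.4}
    - {"tx":0.0,"ty":0.0,"tz":0.0,"rx":-3.42,"ry":0.3,"rz":9.39,"gripper":0.4}
    - {"tx":0.0,"ty":0.0,"tz":0.0,"rx":-3.42,"ry":0.3,"rz":9.39,"gripper":0.4}
    - {"tx":0.0,"ty":0.0,"tz":0.0,"rx":-3.42,"ry":0.3,"rz":9.39,"gripper":0.4}

```text
time: 11.52
position: [0.5435, 0.05, 0.1645]
ee_rot: [[0.722, 0.602, 0.342], [0.648, -0.761, -0.03], [0.242, 0.243, -0.939]]
ft_force: [0.6, -0.4, 0.0]
finger_gap: 0.0375
gripper_force: 0.0
```

Emit:
drive_tool:
  commands:
    - {"tx":0.0,"ty":0.0,"tz":0.0,"rx":-3.42,"ry":0.3,"rz":9.39,"gripper":0.4}
    - {"tx":0.0,"ty":0.0,"tz":0.0,"rx":-3.42,"ry":0.3,"rz":9.39,"gripper":0.4}
    - {"tx":0.0,"ty":0.0,"tz":0.0,"rx":-3.42,"ry":0.3,"rz":9.39,"gripper":0.4}
    - {"tx":0.0,"ty":0.0,"tz":0.0,"rx":-3.42,"ry":0.3,"rz":9.39,"gripper":0.4}
    - {"tx":0.0,"ty":0.0,"tz":0.0,"rx":-3.42,"ry":0.3,"rz":9.39,"gripper":0.4}

```text
time: 12.15
position: [0.5435, 0.0499, 0.1645]
ee_rot: [[0.003, 0.94, 0.342], [1.0, 0.007, -0.03], [-0.031, 0.342, -0.939]]
ft_force: [-0.2, 0.7, -0.0]
finger_gap: 0.0372
gripper_force: 0.0
```

Emit:
drive_tool:
  commands:
    - {"tx":0.0,"ty":0.0,"tz":0.0,"rx":-3.42,"ry":0.3,"rz":9.39,"gripper":0.4}
    - {"tx":0.0,"ty":0.0,"tz":0.0,"rx":-3.42,"ry":0.3,"rz":9.39,"gripper":0.4}
    - {"tx":0.0,"ty":0.0,"tz":0.0,"rx":-3.42,"ry":0.3,"rz":9.39,"gripper":0.4}
    - {"tx":0.0,"ty":0.0,"tz":0.0,"rx":-3.42,"ry":0.3,"rz":9.39,"gripper":0.4}
    - {"tx":0.0,"ty":0.0,"tz":0.0,"rx":-3.42,"ry":0.3,"rz":9.39,"gripper":0.4}

```text
time: 12.78
position: [0.5435, 0.05, 0.1645]
ee_rot: [[-0.718, 0.607, 0.342], [0.637, 0.77, -0.03], [-0.282, 0.196, -0.939]]
ft_force: [-0.6, -0.6, 0.2]
finger_gap: 0.0379
gripper_force: 0.0
```

Emit:
drive_tool:
  commands:
    - {"tx":0.15,"ty":0.0,"tz":0.1,"rx":-3.42,"ry":0.3,"rz":9.39,"gripper":0.4}
    - {"tx":0.0,"ty":0.0,"tz":0.0,"rx":0.0,"ry":0.0,"rz":0.0,"gripper":0.4}
    - {"tx":0.0,"ty":0.0,"tz":0.0,"rx":0.0,"ry":0.0,"rz":0.0,"gripper":0.4}

```text
time: 13.15
position: [0.545, 0.05, 0.1656]
ee_rot: [[-0.809, 0.478, 0.342], [0.499, 0.866, -0.03], [-0.311, 0.146, -0.939]]
ft_force: [0.3, 0.1, 0.4]
finger_gap: 0.0379
gripper_force: 0.0
```

```bash
python3 st.py
```

```text
13.15 tip rel mm [-1.3739 -0.0717 47.0948] F [0.3971 0.1702 0.2453] M [ 0.0195  0.0278 -0.0337] gap 0.0378773541793114 rot [[-0.9045321311952715, 0.42640531537743837, 0.0003614598279436087], [0.42640527857168364, 0.9045322033952833, -0.00017727684152829635], [-0.00040254384212968223, -6.224220652385663e-06, -0.9999999189598539]] -58.86706101813768
```

Emit:
drive_tool:
  commands:
    - {"tx":0.7,"ty":-0.01,"tz":-1.82,"rx":0.0,"ry":0.0,"rz":0.0,"gripper":0.4}
    - {"tx":0.67,"ty":-0.06,"tz":-1.83,"rx":0.0,"ry":0.0,"rz":0.0,"gripper":0.4}
    - {"tx":0.67,"ty":-0.06,"tz":-1.83,"rx":0.0,"ry":0.0,"rz":0.0,"gripper":0.4}
    - {"tx":0.0,"ty":0.0,"tz":0.0,"rx":0.0,"ry":0.0,"rz":0.0,"gripper":0.4}
    - {"tx":0.0,"ty":0.0,"tz":0.0,"rx":0.0,"ry":0.0,"rz":0.0,"gripper":0.4}

```text
time: 13.78
position: [0.5657, 0.0488, 0.1117]
ee_rot: [[-0.81, 0.476, 0.343], [0.497, 0.867, -0.03], [-0.312, 0.146, -0.939]]
ft_force: [-0.8, -0.7, -0.1]
finger_gap: 0.0378
gripper_force: 0.0
```

```bash
python3 st.py
```

```text
13.775 tip rel mm [ -0.2807   0.5021 -10.6355] F [-0.7538 -0.7285  0.2203] M [ 0.0068  0.0086 -0.0314] gap 0.03777611688657587 rot [[-0.9056277044053161, 0.4240707871136767, 0.0015583742631729966], [0.4240713017245369, 0.9056288042314048, -2.2989541991616983e-07], [-0.0014114061124339764, 0.0006606536026963759, -0.9999987857340642]] -58.956044533539945
```

Emit:
drive_tool:
  commands:
    - {"tx":0.0,"ty":0.0,"tz":0.0,"rx":0.0,"ry":0.0,"rz":0.0,"gripper":0.0}
    - {"tx":0.0,"ty":0.0,"tz":0.0,"rx":0.0,"ry":0.0,"rz":0.0,"gripper":0.0}
    - {"tx":0.0,"ty":0.0,"tz":0.0,"rx":0.0,"ry":0.0,"rz":0.0,"gripper":0.0}
    - {"tx":0.0,"ty":0.0,"tz":0.0,"rx":0.0,"ry":0.0,"rz":0.0,"gripper":0.0}

```text
time: 14.28
position: [0.5656, 0.0487, 0.1115]
ee_rot: [[-0.811, 0.475, 0.343], [0.496, 0.868, -0.03], [-0.312, 0.146, -0.939]]
ft_force: [-0.8, 0.5, 1.3]
finger_gap: 0.0109
gripper_force: 30.0
```

```bash
python3 st.py
```

```text
14.275 tip rel mm [ -0.4697   0.4563 -10.8372] F [-0.3814  0.4156  1.489 ] M [-0.0159  0.0521  0.0037] gap 0.010943573336194072 rot [[-0.9060721988836575, 0.42312087886952576, 0.0013755998014658326], [0.42312117986617664, 0.9060730991278966, -7.864746427707702e-05], [-0.0012796713594796275, 0.000510785130125727, -0.9999990507694306]] -59.01499727756233
```

Emit:
drive_tool:
  commands:
    - {"tx":0.07,"ty":-0.01,"tz":-0.19,"rx":0.0,"ry":0.0,"rz":0.0,"gripper":0.0}
    - {"tx":0.0,"ty":0.0,"tz":0.0,"rx":2.74,"ry":-0.24,"rz":-7.51,"gripper":0.0}
    - {"tx":0.0,"ty":0.0,"tz":0.0,"rx":2.74,"ry":-0.24,"rz":-7.51,"gripper":0.0}
    - {"tx":0.0,"ty":0.0,"tz":0.0,"rx":2.74,"ry":-0.24,"rz":-7.51,"gripper":0.0}
    - {"tx":0.0,"ty":0.0,"tz":0.0,"rx":0.0,"ry":0.0,"rz":0.0,"gripper":0.0}

```text
time: 14.9
position: [0.5662, 0.0485, 0.1098]
ee_rot: [[-0.549, 0.763, 0.343], [0.805, 0.593, -0.03], [-0.226, 0.259, -0.939]]
ft_force: [-4.2, -0.6, 4.4]
finger_gap: 0.0108
gripper_force: 30.0
```

```bash
python3 st.py
```

```text
14.9 tip rel mm [ -0.5599   0.2988 -12.6496] F [-2.3265 -0.9792  5.5547] M [-0.1498  0.4357  0.0033] gap 0.010823764124632653 rot [[-0.6570042583034773, 0.7538861913085356, 0.001007534320917322], [0.7538864398154937, 0.6570047200749914, -0.00018347071114439105], [-0.0008002708401214846, 0.000639025423692406, -0.9999994756064077]] -35.13374252655045
```

Emit:
drive_tool:
  commands:
    - {"tx":0.0,"ty":0.0,"tz":0.0,"rx":2.05,"ry":-0.18,"rz":-5.64,"gripper":0.0}
    - {"tx":0.0,"ty":0.0,"tz":0.0,"rx":2.05,"ry":-0.18,"rz":-5.64,"gripper":0.0}
    - {"tx":0.0,"ty":0.0,"tz":0.0,"rx":2.05,"ry":-0.18,"rz":-5.64,"gripper":0.0}
    - {"tx":0.0,"ty":0.0,"tz":0.0,"rx":0.0,"ry":0.0,"rz":0.0,"gripper":0.0}
    - {"tx":0.0,"ty":0.0,"tz":0.0,"rx":0.0,"ry":0.0,"rz":0.0,"gripper":0.0}

```text
time: 15.52
position: [0.5661, 0.0484, 0.1097]
ee_rot: [[-0.287, 0.895, 0.342], [0.948, 0.316, -0.031], [-0.135, 0.316, -0.939]]
ft_force: [-3.5, -1.1, 5.1]
finger_gap: 0.011
gripper_force: 30.0
```

```bash
python3 st.py
```

```text
15.525 tip rel mm [ -0.6643   0.1523 -12.6631] F [-1.4203 -1.3815  5.9989] M [-0.254   0.5309  0.0071] gap 0.01102485471141589 rot [[-0.39257420068327076, 0.9197199988110663, 0.0007878736338825712], [0.9197198685848103, 0.3925747209176113, -0.000672180629823474], [-0.0009275172400018791, 0.00046074226154825434, -0.9999994637140251]] -17.157108653412546
```

Emit:
drive_tool:
  commands:
    - {"tx":0.0,"ty":0.0,"tz":0.0,"rx":1.03,"ry":-0.09,"rz":-2.82,"gripper":0.0}
    - {"tx":0.0,"ty":0.0,"tz":0.0,"rx":1.03,"ry":-0.09,"rz":-2.82,"gripper":0.0}
    - {"tx":0.0,"ty":0.0,"tz":0.0,"rx":0.0,"ry":0.0,"rz":0.0,"gripper":0.0}
    - {"tx":0.0,"ty":0.0,"tz":0.0,"rx":0.0,"ry":0.0,"rz":0.0,"gripper":0.0}

```text
time: 16.02
position: [0.566, 0.0485, 0.1097]
ee_rot: [[-0.193, 0.92, 0.342], [0.976, 0.216, -0.031], [-0.102, 0.328, -0.939]]
ft_force: [-5.4, 0.3, 5.3]
finger_gap: 0.0111
gripper_force: 30.1
```

```bash
python3 st.py
```

```text
16.025 tip rel mm [ -0.7633   0.224  -12.6429] F [-3.2424 -0.1451  6.8198] M [-0.1958  0.5245  0.3356] gap 0.011111130098299962 rot [[-0.29538469100723574, 0.9553781716945132, 0.0006583070779599996], [0.9553780180443201, 0.2953851181930619, -0.0006889033151629706], [-0.0008526173037452311, 0.000425440618522691, -0.9999995460219037]] -11.211058137387798
```

At the stop (torque 0.34 N m). Turning back home, slightly past it to take up the play.

Emit:
drive_tool:
  commands:
    - {"tx":0.0,"ty":0.0,"tz":0.0,"rx":-3.28,"ry":0.29,"rz":9.02,"gripper":0.0}
    - {"tx":0.0,"ty":0.0,"tz":0.0,"rx":-3.28,"ry":0.29,"rz":9.02,"gripper":0.0}
    - {"tx":0.0,"ty":0.0,"tz":0.0,"rx":-3.28,"ry":0.29,"rz":9.02,"gripper":0.0}
    - {"tx":0.0,"ty":0.0,"tz":0.0,"rx":-3.28,"ry":0.29,"rz":9.02,"gripper":0.0}
    - {"tx":0.0,"ty":0.0,"tz":0.0,"rx":-3.28,"ry":0.29,"rz":9.02,"gripper":0.0}

```text
time: 16.65
position: [0.5662, 0.0485, 0.1097]
ee_rot: [[-0.815, 0.468, 0.342], [0.489, 0.872, -0.03], [-0.312, 0.143, -0.939]]
ft_force: [-4.2, -0.1, 5.2]
finger_gap: 0.011
gripper_force: 30.0
```

Emit:
drive_tool:
  commands:
    - {"tx":0.0,"ty":0.0,"tz":0.0,"rx":-3.28,"ry":0.29,"rz":9.02,"gripper":0.0}
    - {"tx":0.0,"ty":0.0,"tz":0.0,"rx":-3.28,"ry":0.29,"rz":9.02,"gripper":0.0}
    - {"tx":0.0,"ty":0.0,"tz":0.0,"rx":-2.7,"ry":0.25,"rz":7.4,"gripper":0.0}
    - {"tx":0.0,"ty":0.0,"tz":0.0,"rx":0.0,"ry":0.0,"rz":0.0,"gripper":0.0}
    - {"tx":0.0,"ty":0.0,"tz":0.0,"rx":0.0,"ry":0.0,"rz":0.0,"gripper":0.0}

```text
time: 17.27
position: [0.5663, 0.0488, 0.1097]
ee_rot: [[-0.938, 0.054, 0.342], [0.046, 0.998, -0.029], [-0.343, -0.012, -0.939]]
ft_force: [-3.8, 0.4, 5.7]
finger_gap: 0.0109
gripper_force: 30.0
```

```bash
python3 st.py
```

```text
17.275 tip rel mm [ -0.4251   0.5878 -12.7171] F [-1.5942  0.0589  6.629 ] M [0.0453 0.3374 0.0605] gap 0.010870855166466685 rot [[-0.9993629352182587, -0.03568502425827709, 0.0005502323442511055], [-0.03568477579217429, 0.9993629920040171, 0.00045496092257873744], [-0.0005661171334069305, 0.0004350361651596905, -0.9999997451274306]] -86.12477251390449
```

Emit:
drive_tool:
  commands:
    - {"tx":0.0,"ty":0.0,"tz":0.0,"rx":-1.37,"ry":0.12,"rz":3.76,"gripper":0.0}
    - {"tx":0.0,"ty":0.0,"tz":0.0,"rx":0.0,"ry":0.0,"rz":0.0,"gripper":0.0}
    - {"tx":0.0,"ty":0.0,"tz":0.0,"rx":0.0,"ry":0.0,"rz":0.0,"gripper":0.0}

```text
time: 17.65
position: [0.5663, 0.0488, 0.1097]
ee_rot: [[-0.94, -0.012, 0.342], [-0.023, 0.999, -0.029], [-0.341, -0.036, -0.939]]
ft_force: [-3.6, 0.6, 5.3]
finger_gap: 0.0105
gripper_force: 30.0
```

```bash
python3 st.py
```

```text
17.65 tip rel mm [ -0.4382   0.5963 -12.723 ] F [-1.5684  0.2766  6.1884] M [0.0901 0.3555 0.0129] gap 0.010464943383244923 rot [[-0.9944447655037346, -0.10525858288947547, 0.0004889686310362795], [-0.10525837354983612, 0.9944448123679961, 0.00043583485897847425], [-0.000532127678174454, 0.0003819456513154405, -0.9999997854788037]] -90.11933037766796
```

Emit:
drive_tool:
  commands:
    - {"tx":0.0,"ty":0.0,"tz":0.0,"rx":-0.85,"ry":0.08,"rz":2.35,"gripper":0.0}
    - {"tx":0.0,"ty":0.0,"tz":0.0,"rx":0.0,"ry":0.0,"rz":0.0,"gripper":0.0}

```text
time: 17.9
position: [0.5663, 0.0488, 0.1097]
ee_rot: [[-0.938, -0.053, 0.342], [-0.067, 0.997, -0.029], [-0.339, -0.05, -0.939]]
ft_force: [-2.6, -0.4, 5.1]
finger_gap: 0.0108
gripper_force: 30.0
```

```bash
python3 st.py
```

```text
17.9 tip rel mm [ -0.4562   0.5965 -12.7308] F [-0.6502 -0.6547  5.7132] M [ 0.0456  0.2898 -0.1635] gap 0.010790315502066801 rot [[-0.9889412213293926, -0.14830761301166076, 0.00033567590434708324], [-0.1483074035885887, 0.9889411392109099, 0.0005807039170125153], [-0.0004180865230493244, 0.0005244988191001471, -0.9999997750522986]] -92.61921622001223
```

Home stop felt. Centering the key in its play, then withdrawing.

Emit:
drive_tool:
  commands:
    - {"tx":0.0,"ty":0.0,"tz":0.0,"rx":2.8,"ry":-0.25,"rz":-7.7,"gripper":0.0}
    - {"tx":0.0,"ty":0.0,"tz":0.0,"rx":0.0,"ry":0.0,"rz":0.0,"gripper":0.0}
    - {"tx":-0.1,"ty":0.01,"tz":0.28,"rx":0.0,"ry":0.0,"rz":0.0,"gripper":0.0}
    - {"tx":-0.1,"ty":0.01,"tz":0.28,"rx":0.0,"ry":0.0,"rz":0.0,"gripper":0.0}
    - {"tx":0.0,"ty":0.0,"tz":0.0,"rx":0.0,"ry":0.0,"rz":0.0,"gripper":0.0}

```text
time: 18.52
position: [0.5636, 0.0487, 0.1138]
ee_rot: [[-0.937, 0.081, 0.34], [0.075, 0.997, -0.03], [-0.341, -0.003, -0.94]]
ft_force: [-0.3, 0.3, 2.0]
finger_gap: 0.0108
gripper_force: 30.0
```

```bash
python3 st.py
```

```text
18.525 tip rel mm [-1.6318  0.2545 -7.9977] F [0.428  0.2493 2.0073] M [ 0.0593 -0.0925 -0.0108] gap 0.010823023160781226 rot [[-0.9999741477441785, -0.006990493547818439, -0.0016842931044627892], [-0.0069902442144313, 0.9999755561052664, -0.00015387587809043385], [0.0016853276021123254, -0.00014209827992298443, -0.9999985697384535]] -84.47946980552761
```

Emit:
drive_tool:
  commands:
    - {"tx":-0.17,"ty":0.02,"tz":0.47,"rx":0.0,"ry":0.0,"rz":0.0,"gripper":0.0}
    - {"tx":-0.34,"ty":0.03,"tz":0.94,"rx":0.0,"ry":0.0,"rz":0.0,"gripper":0.0}
    - {"tx":-0.68,"ty":0.06,"tz":1.88,"rx":0.0,"ry":0.0,"rz":0.0,"gripper":0.0}
    - {"tx":-0.68,"ty":0.06,"tz":1.88,"rx":0.0,"ry":0.0,"rz":0.0,"gripper":0.0}
    - {"tx":0.0,"ty":0.0,"tz":0.0,"rx":0.0,"ry":0.0,"rz":0.0,"gripper":0.0}

```text
time: 19.15
position: [0.5464, 0.0506, 0.1691]
ee_rot: [[-0.935, 0.081, 0.346], [0.075, 0.997, -0.03], [-0.347, -0.002, -0.938]]
ft_force: [-0.2, 0.1, 0.0]
finger_gap: 0.0111
gripper_force: 30.0
```

```bash
python3 - <<'E'
from h import *
exec(open('st.py').read())
print('tip px',proj('scene',tip),s['position'])
ps,_=grab('scene')
cv2.imwrite('pics/out1.png',cv2.resize(ps[110:210,270:370],(500,500),interpolation=3)[...,::-1])
E
```

```text
19.15 tip rel mm [ 1.2421  0.6658 49.8935] F [-0.173   0.1098  0.0873] M [0.0222 0.0986 0.0121] gap 0.011068135020410456 rot [[-0.9999696379873407, -0.006411322670660174, 0.004429226239363494], [-0.006408562060127021, 0.9999792619498409, 0.000637183311921139], [-0.004433219573660598, 0.0006087789945200387, -0.9999899879260529]] -84.43516956761158
tip px (np.float64(321.3348301106229), np.float64(175.4724970305251)) [0.5464 0.0506 0.1691]
```

View pics/out1.png

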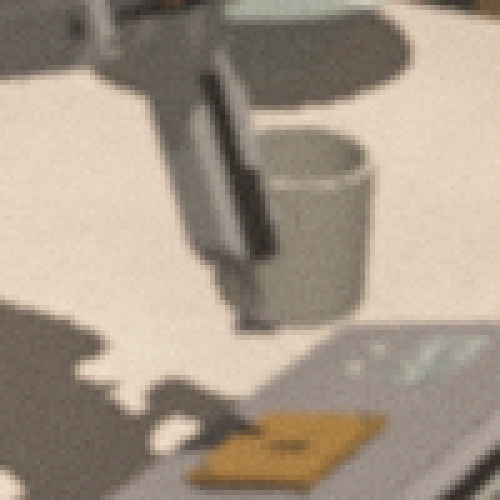

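The key is out and hangs straight. Its tip at px (321.4,175.6) matches the prediction (321.3,175.5). Now back to the stand.

Emit:
drive_tool:
  commands:
    - {"tx":-1.0,"ty":0.0,"tz":3.0,"rx":0.88,"ry":10.1,"rz":0.0,"gripper":0.0}
    - {"tx":-1.0,"ty":-4.0,"tz":0.0,"rx":0.88,"ry":10.1,"rz":0.0,"gripper":0.0}
    - {"tx":-1.0,"ty":-5.0,"tz":0.0,"rx":0.0,"ry":0.0,"rz":-7.2,"gripper":0.0}
    - {"tx":-1.0,"ty":-5.0,"tz":0.0,"rx":0.0,"ry":0.0,"rz":-7.2,"gripper":0.0}
    - {"tx":-1.0,"ty":-5.0,"tz":0.0,"rx":0.0,"ry":0.0,"rz":0.0,"gripper":0.0}

```text
time: 19.82
position: [0.4949, -0.141, 0.1947]
ee_rot: [[-0.945, 0.327, -0.006], [0.327, 0.945, 0.002], [0.006, 0.0, -1.0]]
ft_force: [0.2, -0.9, 0.2]
finger_gap: 0.0112
gripper_force: 30.0
```

Emit:
drive_tool:
  commands:
    - {"tx":-1.0,"ty":-5.0,"tz":0.0,"rx":0.0,"ry":0.0,"rz":0.0,"gripper":0.0}
    - {"tx":-1.0,"ty":-5.0,"tz":0.0,"rx":0.0,"ry":0.0,"rz":0.0,"gripper":0.0}
    - {"tx":-1.0,"ty":-5.0,"tz":0.0,"rx":0.0,"ry":0.0,"rz":0.0,"gripper":0.0}
    - {"tx":0.0,"ty":0.0,"tz":0.0,"rx":0.0,"ry":0.0,"rz":0.0,"gripper":0.0}
    - {"tx":0.0,"ty":0.0,"tz":0.0,"rx":0.0,"ry":0.0,"rz":0.0,"gripper":0.0}

```text
time: 20.45
position: [0.4653, -0.289, 0.1952]
ee_rot: [[-0.945, 0.326, -0.005], [0.326, 0.945, 0.003], [0.006, 0.001, -1.0]]
ft_force: [-0.3, -0.5, -0.4]
finger_gap: 0.0107
gripper_force: 30.0
```

```bash
python3 - <<'E'
from h import *
s=sensors.observe(); print(s['position'],s['ee_rot'],s['joints'][5],np.degrees(np.arctan2(-s['ee_rot'][1,0],-s['ee_rot'][0,0])))
E
```

```text
[ 0.46529051 -0.28897398  0.1952101 ] [[-0.94518676  0.32649009 -0.00511972]
 [ 0.32647639  0.94519946  0.0033396 ]
 [ 0.0059295   0.00148507 -0.99998132]] -108.70301426619447 -19.05539342329343
```

Emit:
drive_tool:
  commands:
    - {"tx":0.0,"ty":-0.1,"tz":-4.0,"rx":-0.2,"ry":-0.3,"rz":-0.4,"gripper":0.0}
    - {"tx":0.0,"ty":0.0,"tz":-4.0,"rx":0.0,"ry":0.0,"rz":0.0,"gripper":0.0}
    - {"tx":0.0,"ty":0.0,"tz":-3.5,"rx":0.0,"ry":0.0,"rz":0.0,"gripper":0.0}
    - {"tx":0.0,"ty":0.0,"tz":0.0,"rx":0.0,"ry":0.0,"rz":0.0,"gripper":0.0}
    - {"tx":0.0,"ty":0.0,"tz":0.0,"rx":0.0,"ry":0.0,"rz":0.0,"gripper":0.0}

```text
time: 21.08
position: [0.4665, -0.2901, 0.0829]
ee_rot: [[-0.944, 0.331, 0.003], [0.331, 0.944, -0.003], [-0.004, -0.002, -1.0]]
ft_force: [0.0, 0.3, -0.2]
finger_gap: 0.0108
gripper_force: 30.0
```

```bash
python3 - <<'E'
from h import *
s=sensors.observe(); print(s['position'],s['ee_rot'])
ps,_=grab('scene'); tip=s['position']+s['ee_rot'][:,2]*.0323
print(proj('scene',tip),proj('scene',[.466,-.290,.03]))
cv2.imwrite('pics/st1.png',cv2.resize(ps[250:340,120:220],(600,540),interpolation=3)[...,::-1])
E
```

```text
[ 0.46654615 -0.29006361  0.08287022] [[-0.94352001  0.33130058  0.00314954]
 [ 0.33129107  0.94352322 -0.00318645]
 [-0.00402734 -0.00196306 -0.99998996]]
(np.float64(166.79115404292816), np.float64(297.4616582412523)) (np.float64(168.8718449406818), np.float64(305.91099838128844))
```

View pics/st1.png

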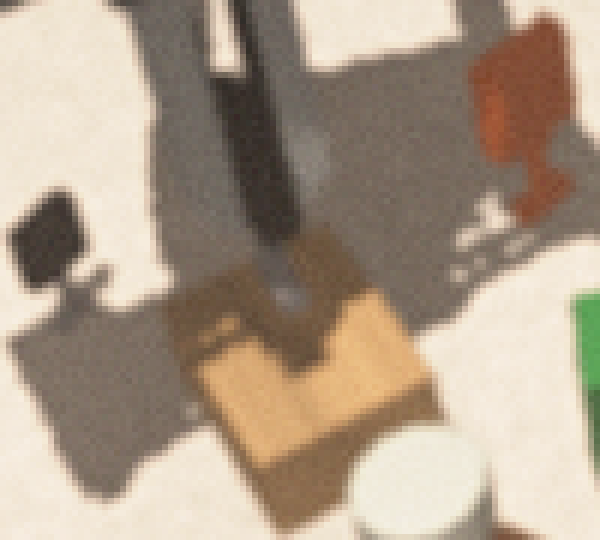

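The key hangs over the stand with its tip at crop px (285,295), in line with the slot. Lowering gently.

Emit:
drive_tool:
  commands:
    - {"tx":-0.1,"ty":0.0,"tz":-1.2,"rx":0.0,"ry":0.0,"rz":0.0,"gripper":0.0}
    - {"tx":0.0,"ty":0.0,"tz":-0.6,"rx":0.0,"ry":0.0,"rz":0.0,"gripper":0.0}
    - {"tx":0.0,"ty":0.0,"tz":-0.6,"rx":0.0,"ry":0.0,"rz":0.0,"gripper":0.0}
    - {"tx":0.0,"ty":0.0,"tz":0.0,"rx":0.0,"ry":0.0,"rz":0.0,"gripper":0.0}

```text
time: 21.62
position: [0.464, -0.2902, 0.0565]
ee_rot: [[-0.943, 0.333, 0.0], [0.333, 0.943, -0.001], [-0.0, -0.001, -1.0]]
ft_force: [0.0, 0.6, -0.3]
finger_gap: 0.011
gripper_force: 30.0
```

Emit:
drive_tool:
  commands:
    - {"tx":0.0,"ty":0.0,"tz":-0.5,"rx":0.0,"ry":0.0,"rz":0.0,"gripper":0.0}
    - {"tx":0.0,"ty":0.0,"tz":-0.3,"rx":0.0,"ry":0.0,"rz":0.0,"gripper":0.0}
    - {"tx":0.0,"ty":0.0,"tz":0.0,"rx":0.0,"ry":0.0,"rz":0.0,"gripper":0.0}

```text
time: 22.0
position: [0.4643, -0.2903, 0.049]
ee_rot: [[-0.943, 0.333, 0.001], [0.333, 0.943, -0.002], [-0.001, -0.001, -1.0]]
ft_force: [0.4, -0.1, -1.0]
finger_gap: 0.0108
gripper_force: 30.0
```

Tip is 13 mm below the mouth with no force. Continuing.

Emit:
drive_tool:
  commands:
    - {"tx":0.05,"ty":0.0,"tz":-0.4,"rx":0.0,"ry":0.0,"rz":0.0,"gripper":0.0}
    - {"tx":0.0,"ty":0.0,"tz":-0.35,"rx":0.0,"ry":0.0,"rz":0.0,"gripper":0.0}
    - {"tx":0.0,"ty":0.0,"tz":0.0,"rx":0.0,"ry":0.0,"rz":0.0,"gripper":0.0}
    - {"tx":0.0,"ty":0.0,"tz":0.0,"rx":0.0,"ry":0.0,"rz":0.0,"gripper":0.0}

```text
time: 22.5
position: [0.465, -0.2905, 0.0419]
ee_rot: [[-0.943, 0.333, 0.001], [0.333, 0.943, -0.002], [-0.002, -0.001, -1.0]]
ft_force: [-0.1, -1.0, -0.6]
finger_gap: 0.0107
gripper_force: 30.0
```

Emit:
drive_tool:
  commands:
    - {"tx":0.0,"ty":0.0,"tz":-0.1,"rx":0.0,"ry":0.0,"rz":0.0,"gripper":0.0}
    - {"tx":0.0,"ty":0.0,"tz":0.0,"rx":0.0,"ry":0.0,"rz":0.0,"gripper":0.0}
    - {"tx":0.0,"ty":0.0,"tz":0.0,"rx":0.0,"ry":0.0,"rz":0.0,"gripper":0.0}

```text
time: 22.88
position: [0.465, -0.2905, 0.0409]
ee_rot: [[-0.943, 0.333, 0.001], [0.333, 0.943, -0.002], [-0.002, -0.001, -1.0]]
ft_force: [0.4, -0.6, -1.0]
finger_gap: 0.0107
gripper_force: 30.0
```

Emit:
drive_tool:
  commands:
    - {"tx":0.0,"ty":0.0,"tz":-0.1,"rx":0.0,"ry":0.0,"rz":0.0,"gripper":0.0}
    - {"tx":0.0,"ty":0.0,"tz":0.0,"rx":0.0,"ry":0.0,"rz":0.0,"gripper":0.0}
    - {"tx":0.0,"ty":0.0,"tz":0.0,"rx":0.0,"ry":0.0,"rz":0.0,"gripper":0.0}

```text
time: 23.25
position: [0.4651, -0.2906, 0.0408]
ee_rot: [[-0.943, 0.333, 0.002], [0.333, 0.943, -0.002], [-0.002, -0.002, -1.0]]
ft_force: [-2.1, 1.7, 5.7]
finger_gap: 0.0107
gripper_force: 30.0
```

Bottomed (5.7 N). Releasing and retreating straight up.

Emit:
drive_tool:
  commands:
    - {"tx":0.0,"ty":0.0,"tz":0.05,"rx":0.0,"ry":0.0,"rz":0.0,"gripper":0.0}
    - {"tx":0.0,"ty":0.0,"tz":0.0,"rx":0.0,"ry":0.0,"rz":0.0,"gripper":0.5}
    - {"tx":0.0,"ty":0.0,"tz":0.0,"rx":0.0,"ry":0.0,"rz":0.0,"gripper":0.5}
    - {"tx":0.0,"ty":0.0,"tz":0.0,"rx":0.0,"ry":0.0,"rz":0.0,"gripper":0.5}
    - {"tx":0.0,"ty":0.0,"tz":0.0,"rx":0.0,"ry":0.0,"rz":0.0,"gripper":0.5}

```text
time: 23.88
position: [0.4649, -0.2904, 0.0401]
ee_rot: [[-0.943, 0.333, 0.001], [0.333, 0.943, -0.002], [-0.002, -0.001, -1.0]]
ft_force: [1.0, -0.8, -0.2]
finger_gap: 0.0458
gripper_force: 0.0
```

Emit:
drive_tool:
  commands:
    - {"tx":0.0,"ty":0.0,"tz":2.0,"rx":0.0,"ry":0.0,"rz":0.0,"gripper":0.5}
    - {"tx":0.0,"ty":0.0,"tz":4.0,"rx":0.0,"ry":0.0,"rz":0.0,"gripper":0.5}
    - {"tx":0.0,"ty":0.0,"tz":5.0,"rx":0.0,"ry":0.0,"rz":0.0,"gripper":0.5}
    - {"tx":0.0,"ty":0.0,"tz":5.0,"rx":0.0,"ry":0.0,"rz":0.0,"gripper":0.5}
    - {"tx":0.0,"ty":0.0,"tz":0.0,"rx":0.0,"ry":0.0,"rz":0.0,"gripper":0.5}

```text
time: 24.5
position: [0.4671, -0.2921, 0.2062]
ee_rot: [[-0.943, 0.333, 0.01], [0.333, 0.943, -0.009], [-0.012, -0.005, -1.0]]
ft_force: [-0.1, 0.6, -0.4]
finger_gap: 0.047
gripper_force: 0.0
```

Emit:
drive_tool:
  commands:
    - {"tx":0.0,"ty":0.0,"tz":0.0,"rx":0.0,"ry":0.0,"rz":0.0,"gripper":0.5}
    - {"tx":0.0,"ty":0.0,"tz":0.0,"rx":0.0,"ry":0.0,"rz":0.0,"gripper":0.5}

```text
time: 24.75
position: [0.4641, -0.2898, 0.198]
ee_rot: [[-0.943, 0.333, -0.002], [0.333, 0.943, 0.001], [0.002, -0.0, -1.0]]
ft_force: [-0.3, -0.0, -0.3]
finger_gap: 0.0472
gripper_force: 0.0
```

```bash
python3 - <<'E'
from h import *
ps,_=grab('scene')
im=np.zeros((400,800,3),np.uint8)
im[:,:400]=cv2.resize(ps[250:350,110:210],(400,400),interpolation=3); im[:,400:]=cv2.resize(ps[150:220,290:360],(400,400),interpolation=3)
cv2.imwrite('pics/end.png',im[...,::-1])
E
```

```text
(no output)
```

View pics/end.png

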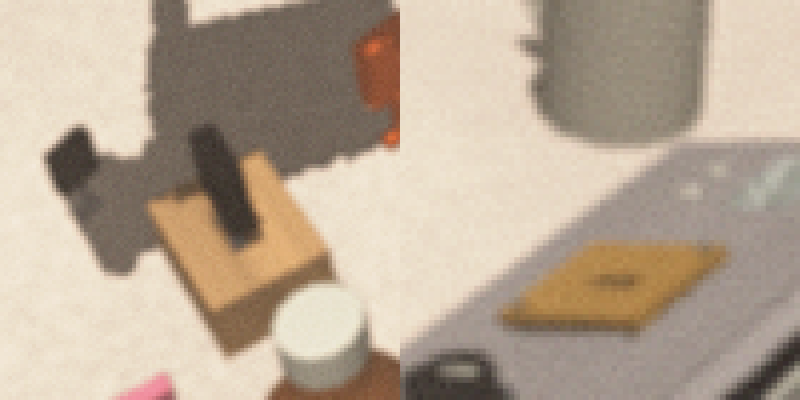

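The key stands in its stand exactly as at the start (bow at crop px 225,185), and the switch is empty.

```bash
python3 -c "
from bench import env
print(env.job_done())"
```

```text
the job is handed in; nothing more can be done
None
```

The warmer's key switch was turned clockwise to its stop and back home, and the key stands fully down in its stand, released; the job was handed in at about 25 s with no verdict returned.

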